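Clamp the whetstone in its sloping sharpening stand by feel

TASK

Lay the whetstone lengthwise on the sloping bed of the sharpening stand, the same way up as it lay, between the steel hood and the black jaw, and let go of it. Then slide the jaw down the slope so that it pushes the stone under the hood until you feel it meet the sprung pad hidden inside, and leave it clamped with the pad pressed about half-way in (about 6 mm): firmly held, but never pressed to the bottom of its travel. Leave the jars, the pepper mill and the onion where they stand.

Things in the scene. Friction and masses are not known exactly. Their poses are not given: they have to be found in the camera images.
- whetstone: The loose whetstone, a two-layer block (reddish brown over grey), 48 mm (its x) by 170 mm (its y, lengthwise) by 25 mm high (z), 0.4 kg. It lies flat on the worktop to the left of the stand. Origin: centre of its underside.
- stand: Fixed sharpening stand of light wood, 300 x 66 mm, 190 mm high, standing crosswise. Origin: on the worktop under its middle; x points to its higher end (on the robot's right), z up. Its flat bed (330 x 66 mm, no side walls) rises at 28 degrees towards +x. Over its lowest 70 mm is a steel hood, open only up the slope: 64 mm clear width, 37 mm clear height, roof top 41 mm above the bed.
- bed_mid (a point): The middle of the bed's upper surface, 112.5 mm above the worktop. Its axes are those of the stand (not tilted).
- hood_mouth (a point): Point on the bed's surface, on the centre line, at the mouth of the hood: 95 mm down the slope from bed_mid. Axes of the stand.
- jaw (a joint): Travel of the black clamp jaw down the slope, m: 0 fully up (its face 135 mm up the slope from bed_mid), to 0.145. It stays where it is left; sliding it takes about 10 N (dry friction), plus 8 N s/m of damping. The stone adds 1 to 3 N.
- jaw_grip (a point): Point to pinch the jaw: in its upright fin, 48 mm above the bed measured square to the bed. The fin is 18 mm wide (stand's y), 20 mm long along the slope and reaches from 24 to 66 mm above the bed, on a jaw block 58 mm wide and 24 mm long. Axes of the stand.
- jaw_face (a point): Point on the bed, on the centre line, below the flat down-slope face of the jaw block that pushes the stone (12 mm down the slope from the fin's centre). Axes of the stand.
- stop_pad (a joint): How far the sprung pad inside the hood is pressed in, m: 0 untouched, 0.012 at the bottom of its travel. It faces up the slope; spring 0.5 N at first touch plus 1.2 N per mm. Where it sits is out of sight and differs each time: its face is 22 to 43 mm down the slope from the hood's mouth.
- marmalade: Large jar with black lid, 69 mm wide, 114 mm high, standing; bystander. Origin: centre of its underside.
- jam_small: Small jar with black lid, 56 mm wide, 76 mm high, standing; bystander. Origin: centre of its underside.
- pepper_mill: Wooden pepper mill, 58 mm wide, 146 mm high, standing; bystander. Origin: centre of its underside.
- onion: Red onion, about 78 mm wide, 84 mm high; bystander. Origin: its underside.

How it is judged:
By the outcome, as a careful person would: the job done as asked, in the order asked, and still so for the second after the job is handed in, with the robot touching nothing.
It also fails if it takes over 58 s, if anything falls off the work surface, if the arm or the gripper's body presses on something with over 40 N, if the wrist force passes 120 N, or if a joint passes its speed limit or range.

ROBOT

A 6-joint arm with a two-finger parallel gripper is mounted at the origin on a cart in front of the work surface, level with it; the furniture and walls round the work are solid. World frame = base frame: x ahead of the robot, y to its left, z up, the work surface at z = 0. Lengths are in m, angles in rad, forces in N, time in s.
With the tool pointing down it reaches from about 0.35 to 0.775 m from the base axis. Payload 7.3 kg.
Tool frame: the origin (TCP) lies at the centre of the arm's flange, where the gripper is bolted on; the fingertips stand 178 mm ahead of it and the grasp point (between the pads) lies 159 mm ahead of it (tip_extent is the distance from the TCP to the fingertips, in m); z points along the fingers, y is the line along which they close (so a half turn about z gives the same grasp; the last joint's range is limited). The gripper opens to 92 mm and grips with 3 to 60 N. Pads are 19 mm wide; open, the fingers measure 130 mm over their backs; the gripper's body (75 mm by 190 mm) begins 47 mm behind the grasp point.
Start: joints at [1.198, 0.342, 1.524, -0, 1.275, -0.146], TCP at [0.118, 0.512, 0.405] pointing down, gripper open.
Joint ranges: [-2.53, 2.53], [-0.77, 2.02], [0.04, 2.7], [-1, 4.14], [0.28, 2.66], [-3.11, 3.11]. Speed limits (rad/s): [2.57, 2.57, 3.14, 3.14, 3.14, 3.14].

INTERFACE

Orientations are given as [roll, pitch, yaw] about the fixed x, y, z axes, in that order (R = Rz(yaw) Ry(pitch) Rx(roll)).
In Python, from cell import * gives the robot as it stands.
- The arm moves only by the tool arm_command, never from a script. Its arguments are lists of equal length, an entry for each row: "xyz": the shift along the world's x, y, z in mm, a list of three; "spin": the turn about the world's z in degrees. In form: {"xyz": [[tx, ty, tz], ...], "spin": [spin, ...]}. A call has 1 to 20 rows; each row shifts and turns the commanded pose from where the row before left it; what a row does not reach is not made up. A row lasts 1/10 s, in which the tool goes at most 50 mm and 8.59 degrees, less where a joint would pass 70% of its speed; a pose out of reach is approached as far as the arm can. A call with a gripper value outside its range is refused whole. "jaw" is the opening, from -1 (shut) to 1 (fully open), set as the call begins (left out, the last holds). The fingers move at their own pace and stop on an object; "squeeze" is the grip in N (left out, the last holds). Time passes only in rows, so rows that do not move let the fingers close. It gives the time, the measured TCP pose, the force, the opening and the grip force at its end, in the units of the state.
- observe(): the state, without advancing time (a new reading comes with each control period).
- read_camera(name): name is "scene" or "top" or "wrist"; returns a dict with "img" (420x560x3 uint8, red, green, blue), "depth" (420x560 float32, m along the optical axis (not along the pixel's ray), 0 where there is no reading), "fx", "fy", "cx", "cy" (pixels), "world_from_camera" (4x4, takes a point from camera to world coordinates). Camera axes: x right, y up, looking along -z (the intrinsics and any distortion apply to the point x, -y, -z); pixel columns grow to the right and rows downward; lengths in m; the calibration is good to about 2 mm. A picture is of the moment at which its call begins.
- hand_in(): hands the job in; it is judged then, once.
The state is a dict: "time": time; "qpos": joint angles; "qvel": joint speeds; "joint_efforts": joint torques, N m; "tool_pos": TCP position; "tool_rot": TCP orientation; "contact_force": force on the tool from outside, world axes, zero at the start; "torque": the same for the moment, N m; "opening": finger opening in m; "grip_force": force on a finger pad.
Only numpy, scipy, OpenCV 4.12 (cv2) and the standard library are available. Lean on these libraries where they do the work, as an engineer would, in place of code of your own. Each camera call takes 0.05 s, during which the arm holds its last target. There are 200 camera calls.

## Working session

There is one attempt and no reset: what is moved stays moved. The work goes in short steps, Python scripts to look and compute and a tool call to move; the robot and the scene stay as the last step left them, time stands still between calls to the robot, and variables do not carry over. Pictures are saved under pics/ and viewed, at most 10 in all, crops included, and the job is handed in when it is done.

Besides the shell and the picture viewer there is one more tool, called as a command line: name --pt "numbers of a row" for each row, then --argument value for the rest. arm_command: Moves the arm, as the interface text tells. Its arguments: {"type":"object","properties":{"xyz":{"type":"array","items":{"type":"array","items":{"type":"number"}}},"spin":{"type":"array","items":{"type":"number"}},"jaw":{"type":"number"},"squeeze":{"type":"number"}},"required":["xyz","spin"]}

```bash
mkdir -p pics; ls
python3 - <<'E'
from cell import *
import cv2,numpy as np
s=observe();print({k:np.round(v,3) for k,v in s.items()})
for n in ("scene","top"):
    c=read_camera(n);cv2.imwrite(f"pics/{n}0.png",c["img"][...,::-1])
    np.savez(f"{n}0.npz",**c);print(n,c["fx"],c["fy"],c["cx"],c["cy"],c.keys(),np.round(c["world_from_camera"],3))
E
```

```text
pics
{'time': np.float64(0.0), 'qpos': array([ 1.198,  0.343,  1.525, -0.   ,  1.275, -0.146]), 'qvel': array([ 0.002, -0.001,  0.002, -0.001,  0.001,  0.001]), 'joint_efforts': array([-3.0000e-03, -4.3124e+01, -2.4421e+01,  7.2000e-02,  5.6000e-02,
       -0.0000e+00]), 'tool_pos': array([0.118, 0.511, 0.404]), 'tool_rot': array([-3.14 , -0.   ,  2.915]), 'contact_force': array([-0.161,  0.44 , -1.198]), 'torque': array([ 0.029, -0.023, -0.033]), 'grip_force': np.float64(0.0), 'opening': np.float64(0.092)}
scene 405.04505609339617 405.04505609339617 277.0770180819244 211.6030373801948 dict_keys(['img', 'depth', 'fx', 'fy', 'cx', 'cy', 'world_from_camera']) [[-0.343  0.742 -0.576 -0.005]
 [-0.939 -0.276  0.205  0.196]
 [-0.007  0.611  0.792  0.974]
 [ 0.     0.     0.     1.   ]]
top 498.90015686269317 498.90015686269317 284.4314405274838 210.10887485116294 dict_keys(['img', 'depth', 'fx', 'fy', 'cx', 'cy', 'world_from_camera']) [[-0.029  0.997 -0.071  0.512]
 [-0.999 -0.028  0.015 -0.011]
 [ 0.013  0.071  0.997  1.31 ]
 [ 0.     0.     0.     1.   ]]
```

View pics/scene0.png

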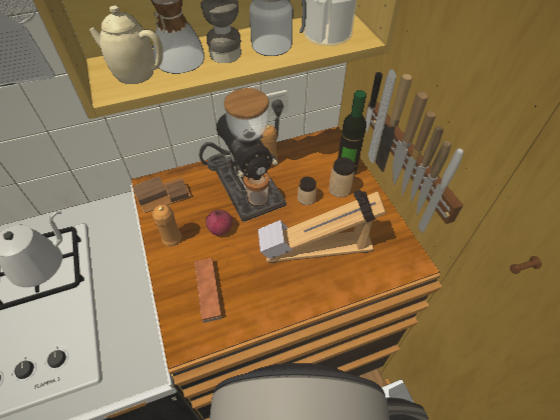

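View pics/top0.png

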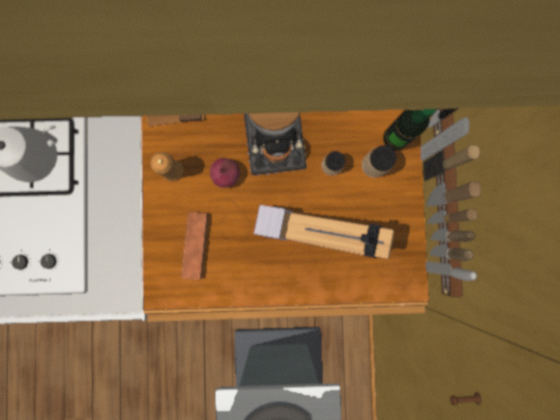

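The stone lies at top-image (195,245), lengthwise along world x. The hood is at (270,222) and the jaw fin at (372,238), with the stand rising to the right. The jars are behind it at (335,162) and (380,160). Next I measure from depth and colour.

```bash
cat > h.py <<'E'
import numpy as np,cv2
def cloud(c):
    v,u=np.mgrid[:420,:560]; d=c["depth"]
    p=np.stack([(u-c["cx"])/c["fx"]*d,-(v-c["cy"])/c["fy"]*d,-d,np.ones_like(d)],-1)
    return (p@c["world_from_camera"].T)[...,:3]
def rect(xy):
    (cx,cy),wh,a=cv2.minAreaRect((xy*1000).astype(np.float32))
    b=cv2.boxPoints(((cx,cy),wh,a)); e=[b[1]-b[0],b[2]-b[1]]; e=max(e,key=np.linalg.norm)
    return np.round([cx,cy,*sorted(wh),np.degrees(np.arctan2(e[1],e[0]))],1)
E
python3 - <<'E'
from h import *
for n in("top","scene"):
    c=dict(np.load(f"{n}0.npz")); P=cloud(c); d=c["depth"]>0
    hsv=cv2.cvtColor(c["img"],cv2.COLOR_RGB2HSV)
    X,Y,Z=P[...,0],P[...,1],P[...,2]
    print(n,"table z",np.median(Z[d&(abs(Z)<.02)&(X>.3)&(X<.7)&(abs(Y)<.3)]))
    # objects: height blobs
    m=(d&(Z>.015)&(Z<.26)&(X>.3)&(X<.78)&(Y>-.3)&(Y<.3)).astype(np.uint8)
    k,L,S,C=cv2.connectedComponentsWithStats(m)
    for i in range(1,k):
        if S[i,4]<150: continue
        q=L==i; print(i,S[i],"rect",rect(P[q][:,:2]),"z",np.round(np.percentile(Z[q],[2,50,98]),3))
E
```

```text
top table z 0.0006541375912814118
2 [ 247  128   60   48 2103] rect [743.5 -14.6  83.7 148.9 -85.7] z [0.016 0.098 0.225]
3 [363 146  32  32 780] rect [ 716.4 -268.8   62.9   65.3   -9.8] z [0.025 0.112 0.118]
4 [322 151  23  25 432] rect [ 718.7 -157.9   51.8   54.1   14.3] z [0.022 0.074 0.081]
5 [151 152  31  29 617] rect [7.170e+02 2.609e+02 5.110e+01 5.410e+01 4.000e-01] z [0.018 0.128 0.143]
6 [210 158  30  30 706] rect [702.2 121.8  74.5  75.4  64. ] z [0.034 0.056 0.075]
8 [ 254  206  140   53 3976] rect [ 542.6 -114.7   75.   317.8   76.9] z [0.061 0.115 0.224]
9 [ 181  213   26   67 1277] rect [518.  204.8  49.  169.8  -6.9] z [0.02  0.026 0.031]
scene table z 0.00038742628247390165
2 [330 128  25  68 821] rect [ 7.307e+02 -2.679e+02  6.390e+01  9.870e+01 -1.000e-01] z [0.018 0.092 0.168]
3 [ 232  140   55   81 2415] rect [742.1 -14.6  84.1 150.1 -86.1] z [0.017 0.113 0.229]
4 [298 177  19  26 409] rect [ 717.2 -157.7   51.    54.2   43.8] z [0.017 0.062 0.078]
5 [ 258  190  129   71 4752] rect [ 541.6 -113.8   76.   316.7   76.9] z [0.016 0.091 0.209]
6 [153 205  29  40 729] rect [711.8 262.7  46.7  54.2 -88.1] z [0.017 0.1   0.141]
7 [206 210  27  25 544] rect [696.5 122.9  66.2  75.5  77.3] z [0.024 0.053 0.074]
8 [ 195  258   27   63 1133] rect [517.6 205.2  48.  171.3  -6.9] z [0.021 0.025 0.029]
```

Run:
```python
from h import *
for n in("top","scene"):
    c=dict(np.load(f"{n}0.npz")); P=cloud(c); d=c["depth"]>0
    X,Y,Z=P[...,0],P[...,1],P[...,2]
    m=(d&(Z>.045)&(Z<.26)&(abs(X-.542)<.09)&(abs(Y+.114)<.17))
    q=P[m]; ax=np.radians(-103.1); e=np.array([np.cos(ax),np.sin(ax)]); f=np.array([-e[1],e[0]])
    o=np.array([.542,-.114]); x=(q[:,:2]-o)@e; h=q[:,2]-x*np.tan(np.radians(28))
    hist,b=np.histogram(h,np.arange(.05,.25,.004)); b0=b[hist.argmax()]+.002
    s=abs(h-b0)<.012; A=np.c_[q[s],np.ones(s.sum())]
    # plane z=a x+b y+c
    for _ in range(4):
        g=q[s]; w=np.linalg.lstsq(np.c_[g[:,:2],np.ones(len(g))],g[:,2],rcond=None)[0]
        r=q[:,2]-np.c_[q[:,:2],np.ones(len(q))]@w; s=abs(r)<.006
    a=np.degrees(np.arctan2(w[1],w[0])); sl=np.degrees(np.arctan(np.hypot(*w[:2])))
    print(n,"plane az",a,"slope",sl,"bed rect",rect(q[s][:,:2]),len(q[s]))
    # edges per slice along x
    xs=x[s]; y=((q[:,:2]-o)@f)[s]
    for t in np.arange(-.08,.14,.02):
        k=abs(xs-t)<.01; print(np.round(t,2),np.round([y[k].min(),y[k].max(),(y[k].min()+y[k].max())/2],4),end=' ')
    nn=r*np.cos(np.radians(28))
    print("\nabove: hood/jaw")
    Pp=np.c_[x,(q[:,:2]-o)@f,q[:,2]]
    for lo,hi,nm in((-.3,-.04,"hood"),(.04,.3,"jaw")):
        k=(nn>.018)&(x>lo)&(x<hi); 
        if nm=="hood": k&=nn>.034
        print(nm,k.sum(),"n max",np.percentile(nn[k],98),"x",np.percentile(x[k],[1,99]),"y",np.percentile(Pp[k,1],[1,50,99]))
        kk=k&(nn>.06)
        if kk.any(): print("  fin top x",np.percentile(x[kk],[1,50,99]),"y",np.percentile(Pp[kk,1],[1,50,99]),"z",np.median(q[kk,2]))
    # where is height equal .1125 on plane along axis
    print("z at o:",np.r_[o,1]@w)
```

```text
top plane az -102.97125447860134 slope 27.88708554604367 bed rect [ 535.4 -143.8   74.5  250.2   77.1] 2639
-0.08 [-0.0367  0.0368  0.    ] -0.06 [-0.0315  0.0332  0.0008] -0.04 [-0.0317  0.0338  0.0011] -0.02 [-0.0318  0.0337  0.001 ] 0.0 [-0.0319  0.0337  0.0009] 0.02 [-0.032   0.0333  0.0006] 0.04 [-0.032   0.0334  0.0007] 0.06 [-0.0317  0.0335  0.0009] 0.08 [-0.0319  0.0336  0.0009] 0.1 [-0.0316  0.0334  0.0009] 0.12 [-0.0367  0.0378  0.0006] 0.14 [-0.0357  0.0336 -0.0011] 
above: hood/jaw
hood 754 n max 0.045328120666591525 x [-0.15772055 -0.09507527] y [-0.03427327  0.00105035  0.03629956]
jaw 319 n max 0.0674526975119932 x [0.0792597  0.11891405] y [-0.02756691  0.00011588  0.02922199]
  fin top x [0.07887495 0.08749527 0.09807317] y [-0.00849176  0.00043746  0.00953748] z 0.22965781167962274
z at o: 0.10942208413184436
scene plane az -102.14963042753524 slope 27.993213758928412 bed rect [ 537.5 -127.7   73.   280.1   76.8] 2059
-0.08 [-0.0376  0.0348 -0.0014] -0.06 [-0.0332  0.0345  0.0006] -0.04 [-0.034   0.0338 -0.0001] -0.02 [-0.0335  0.0339  0.0002] 0.0 [-0.0334  0.0327 -0.0003] 0.02 [-0.034  0.034  0.   ] 0.04 [-0.034   0.0339 -0.0001] 0.06 [-0.033   0.0341  0.0006] 0.08 [-0.0325  0.0328  0.0002] 0.1 [-0.0376  0.0341 -0.0018] 0.12 [-0.0381  0.0349 -0.0016] 0.14 [-0.0327  0.0334  0.0004] 
above: hood/jaw
hood 592 n max 0.04372261043859526 x [-0.15769089 -0.09547732] y [-0.03577302 -0.00230237  0.03596141]
jaw 238 n max 0.06715499437758882 x [0.07929507 0.11804448] y [-0.02857293 -0.00758607  0.02595491]
  fin top x [0.07860838 0.08699223 0.09569021] y [-0.0095415  -0.00218368  0.00858616] z 0.22846644219679302
z at o: 0.10897198195760854
```

arm_command --pt "50 -38 -15" --pt "50 -38 -15" --pt "50 -38 -15" --pt "50 -38 -15" --pt "50 -38 -15" --pt "50 -38 -15" --pt "50 -38 -15" --pt "50 -38 -15" --pt "28 0 0" --pt "0 0 0" --spin '[3, 3, 0, 0, 0, 0, 0, 0, 0, 0]'

```text
time: 1.1
tool_pos: [0.4589, 0.2748, 0.3111]
tool_rot: [3.141, 0.001, 3.016]
contact_force: [0.1, 1.1, 0.0]
opening: 0.0918
grip_force: 0.0
```

arm_command --pt "22 -18 -10" --pt "22 -18 -10" --pt "22 -18 -10" --pt "21 -19 -10" --pt "0 0 -20" --pt "0 0 -20" --pt "0 0 -15" --pt "0 0 -10" --pt "0 0 0" --pt "0 0 0" --spin '[0, 0, 0, 0, 0, 0, 0, 0, 0, 0]'

```text
time: 2.1
tool_pos: [0.5427, 0.2036, 0.2072]
tool_rot: [3.141, 0.0, 3.02]
contact_force: [-0.1, -0.7, 0.2]
opening: 0.0919
grip_force: 0.0
```

Run:
```python
from cell import *
import cv2
a=read_camera("scene")["img"][180:400,120:420]; b=read_camera("wrist")["img"]
cv2.imwrite("pics/g1.png",cv2.hconcat([cv2.resize(a,(400,300)),cv2.resize(b,(400,300))])[...,::-1])
```

```text
(no output)
```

View pics/g1.png

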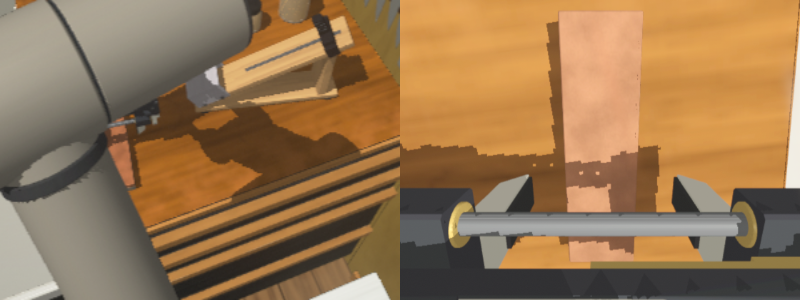

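The wrist view (right half) shows the stone centred between the pads, at about x=602 with the pads at 520 and 685, and square to them. I'll lower and grip.

arm_command --pt "1 -1 -10" --pt "1 -1 -10" --pt "0 0 -1" --pt "0 0 0" --spin '[0, 0, 0, 0]'

```text
time: 2.6
tool_pos: [0.5446, 0.201, 0.1851]
tool_rot: [-3.141, -0.001, 3.019]
contact_force: [0.2, 0.1, 0.7]
opening: 0.0918
grip_force: 0.0
```

arm_command --pt "0 0 0" --pt "0 0 0" --pt "0 0 0" --pt "0 0 0" --pt "0 0 0" --pt "0 0 0" --pt "0 0 0" --pt "0 0 0" --spin '[0, 0, 0, 0, 0, 0, 0, 0]' --jaw -1 --squeeze 25

```text
time: 3.4
tool_pos: [0.5448, 0.2013, 0.1859]
tool_rot: [3.141, 0.0, 3.019]
contact_force: [-0.1, 0.6, 0.9]
opening: 0.0475
grip_force: 25.0
```

arm_command --pt "0 0 20" --pt "0 0 45" --pt "0 0 45" --pt "0 0 45" --pt "0 -20 30" --pt "0 -40 14" --pt "0 -40 0" --pt "0 -40 0" --pt "0 -40 0" --pt "0 -40 0" --pt "0 -40 0" --pt "0 -30 0" --pt "0 -12 0" --pt "0 0 0" --pt "0 0 0" --pt "0 0 0" --spin '[0, 0, -6, -8, -8, -8, -8, -8, -8, -8, -8, -8, -8, -8, -2, 0]'

```text
time: 5.0
tool_pos: [0.5445, -0.1011, 0.3839]
tool_rot: [-3.14, 0.0, 1.343]
contact_force: [-0.3, -0.0, -4.1]
opening: 0.0479
grip_force: 25.0
```

Run:
```python
from cell import *
import cv2
for n in("scene","top"):
    c=read_camera(n);import numpy as np;np.savez(f"{n}1.npz",**c)
    o=c["img"][130:330,180:450]
    cv2.imwrite(f"pics/{n}2.png",o[...,::-1])
a=cv2.resize(cv2.imread("pics/scene2.png"),(400,300));b=cv2.resize(cv2.imread("pics/top2.png"),(400,300))
cv2.imwrite("pics/h2.png",cv2.hconcat([a,b]))
s=observe();print(s["tool_pos"],s["tool_rot"],s["opening"],s["qpos"])
```

```text
[ 0.54460256 -0.10080368  0.38421668] [-3.14021298e+00  5.17084501e-05  1.34534497e+00] 0.04775197159337313 [-3.21361528e-01  4.11690229e-01  1.47609521e+00 -1.93132797e-04
  1.25517561e+00 -9.58500571e-02]
```

View pics/h2.png

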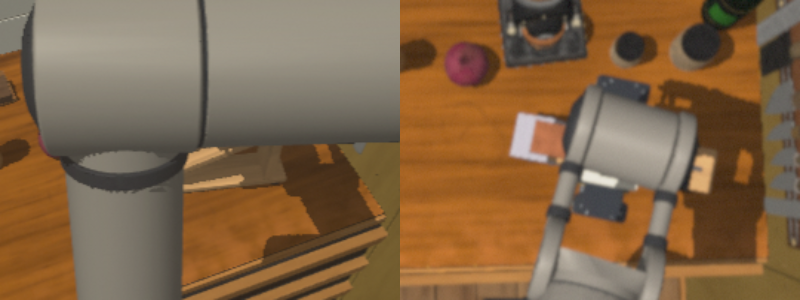

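The top view (right half) shows the stone's lower end above the hood at (550,138). The gripper's long side lies across the stand, as wanted. I'll use wrist depth to measure the tilt.

```bash
cat > t.py <<'E'
from cell import *
from h import *
BM=np.array([.541,-.121]);A=np.radians(-103);e=np.array([np.cos(A),np.sin(A)]);f=np.array([-e[1],e[0]])
def stone(show=True):
    c=read_camera("wrist"); P=cloud(c); hsv=cv2.cvtColor(c["img"],cv2.COLOR_RGB2HSV); d=c["depth"]>0
    T=observe()["tool_pos"]
    x=(P[...,:2]-BM)@e*1e3; y=(P[...,:2]-BM)@f*1e3; z=P[...,2]*1e3
    m=d&(c["img"][...,0]>60)&(abs(y)<50)&(x>-230)&(z>60)&(hsv[...,0]<14)&(hsv[...,1]>60)
    n,L,S,_=cv2.connectedComponentsWithStats(m.astype(np.uint8)); m=L==1+S[1:,4].argmax()
    xx,yy,zz=x[m],y[m],z[m]; w=np.linalg.lstsq(np.c_[xx,yy,np.ones_like(xx)],zz,rcond=None)[0]
    r=abs(zz-np.c_[xx,yy,np.ones_like(xx)]@w)<3; xx,yy,zz=xx[r],yy[r],zz[r]
    w=np.linalg.lstsq(np.c_[xx,yy,np.ones_like(xx)],zz,rcond=None)[0]
    lo=np.percentile(xx,1); k=np.polyfit(xx,yy,1)
    print("n",len(xx),"tilt",np.degrees(np.arctan(w[0])).round(1),"roll",np.degrees(np.arctan(w[1])).round(1),"low-end x",lo.round(1),"z",(w[0]*lo+w[2]).round(1),"y mid/yaw",yy.mean().round(1),np.degrees(np.arctan(k[0])).round(1),"tool x,y,z",((T[:2]-BM)@e*1e3).round(1),((T[:2]-BM)@f*1e3).round(1),(T[2]*1e3).round(1))
    return c
if __name__=="__main__":
    import sys
    c=stone()
    if len(sys.argv)>1: cv2.imwrite(sys.argv[1],c["img"][...,::-1])
E
python3 t.py
```

```text
n 36917 tilt 0.2 roll -0.1 low-end x -128.3 z 222.0 y mid/yaw -1.0 -0.1 tool x,y,z -20.6 -1.0 384.4
```

arm_command --pt "0 0 0" --pt "0 0 0" --pt "0 0 0" --pt "0 0 0" --spin '[0, 0, 0, 0]' --squeeze 10

```text
time: 5.55
tool_pos: [0.5448, -0.1008, 0.3849]
tool_rot: [3.141, 0.0, 1.344]
contact_force: [-0.4, -1.2, -3.6]
opening: 0.0481
grip_force: 10.0
```

```bash
python3 t.py
```

```text
n 36650 tilt 1.1 roll 0.0 low-end x -128.7 z 220.9 y mid/yaw -0.6 -0.0 tool x,y,z -20.5 -0.9 384.8
```

arm_command --pt "0 0 0" --pt "0 0 0" --pt "0 0 0" --spin '[0, 0, 0]' --squeeze 7

```text
time: 5.9
tool_pos: [0.5448, -0.1008, 0.3848]
tool_rot: [3.142, -0.0, 1.344]
contact_force: [0.3, -0.4, -4.6]
opening: 0.0482
grip_force: 7.0
```

```bash
python3 t.py
```

```text
n 19582 tilt 48.3 roll 0.0 low-end x -96.2 z 136.7 y mid/yaw -0.7 0.1 tool x,y,z -20.5 -0.9 384.8
```

arm_command --pt "0 0 0" --pt "0 0 0" --pt "0 -3 0" --pt "-1 -5 -5" --pt "-1 -5 -10" --pt "-1 -5 -10" --pt "0 0 -5" --pt "0 0 0" --pt "0 0 0" --spin '[0, 0, 0, 0, 0, 0, 0, 0, 0]' --squeeze 12

```text
time: 6.85
tool_pos: [0.5417, -0.1187, 0.3543]
tool_rot: [-3.14, -0.0, 1.344]
contact_force: [-0.0, -0.4, -3.4]
opening: 0.048
grip_force: 12.0
```

```bash
python3 t.py pics/w3.png
```

```text
n 18454 tilt 51.6 roll -0.1 low-end x -72.8 z 101.4 y mid/yaw 0.1 0.0 tool x,y,z -2.4 0.2 354.5
```

View pics/w3.png

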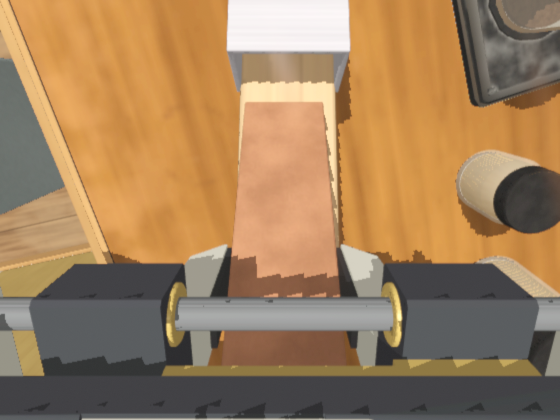

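The wrist view shows the stone tilted and drooping along the bed. Its lower end is at (285,103), short of the hood mouth at (290,70), and centred on the bed. Next I lay it down along an arc.

arm_command --pt "2 8 -4" --pt "2 8 -4" --pt "0 0 -2" --pt "-1.5 -7 -3.5" --pt "-1.5 -6.5 -4" --pt "-1.5 -6 -5" --pt "0 0 0" --pt "0 0 0" --spin '[0, 0, 0, 0, 0, 0, 0, 0]'

```text
time: 7.7
tool_pos: [0.5411, -0.123, 0.3322]
tool_rot: [-3.141, 0.0, 1.343]
contact_force: [0.0, -0.2, -3.1]
opening: 0.0477
grip_force: 12.0
```

```bash
python3 t.py
```

```text
n 22052 tilt 39.6 roll -0.1 low-end x -85.5 z 95.0 y mid/yaw 0.8 0.0 tool x,y,z 1.7 0.6 332.3
```

arm_command --pt "-1.5 -6 -5" --pt "-1.5 -5 -5" --pt "-1 -4 -4" --pt "0 0 0" --pt "0 0 0" --spin '[0, 0, 0, 0, 0]'

```text
time: 8.25
tool_pos: [0.5372, -0.1376, 0.3181]
tool_rot: [-3.141, 0.0, 1.344]
contact_force: [1.0, 1.1, -4.2]
opening: 0.0476
grip_force: 12.0
```

```bash
python3 t.py
```

```text
n 25347 tilt 29.7 roll -0.1 low-end x -81.1 z 97.0 y mid/yaw 0.3 -0.2 tool x,y,z 16.9 -0.0 318.2
```

arm_command --pt "0 -1 -2" --pt "0 0 -1.5" --pt "0 0 0" --pt "0 0 0" --spin '[0, 0, 0, 0]'

```text
time: 8.7
tool_pos: [0.5373, -0.1383, 0.3149]
tool_rot: [3.141, 0.0, 1.344]
contact_force: [-0.2, 0.0, -1.2]
opening: 0.0481
grip_force: 12.0
```

```bash
python3 t.py
```

```text
n 25931 tilt 28.1 roll -0.0 low-end x -82.1 z 96.4 y mid/yaw 0.7 -0.0 tool x,y,z 17.7 0.3 314.9
```

arm_command --pt "0 0 0" --pt "0 0 0" --pt "0 0 0" --pt "0 0 0" --pt "0 0 0" --pt "0 0 0" --spin '[0, 0, 0, 0, 0, 0]' --jaw 1

```text
time: 9.35
tool_pos: [0.5373, -0.1383, 0.3149]
tool_rot: [3.141, 0.0, 1.344]
contact_force: [0.1, 0.2, -0.1]
opening: 0.0897
grip_force: 0.0
```

```bash
python3 t.py
```

```text
n 25837 tilt 28.0 roll -0.1 low-end x -82.1 z 96.4 y mid/yaw 0.7 -0.1 tool x,y,z 17.7 0.3 314.8
```

arm_command --pt "0 0 20" --pt "0 0 40" --pt "0 0 40" --pt "0 0 20" --pt "0 0 0" --pt "0 0 0" --spin '[0, 0, 0, 0, 0, 0]'

```text
time: 10.0
tool_pos: [0.5371, -0.1383, 0.4343]
tool_rot: [-3.141, -0.0, 1.344]
contact_force: [-0.3, -0.0, -1.3]
opening: 0.0917
grip_force: 0.0
```

```bash
python3 t.py pics/w4.png
```

```text
n 13292 tilt 28.0 roll -0.1 low-end x -81.4 z 96.7 y mid/yaw 0.7 -0.1 tool x,y,z 17.7 0.0 433.5
```

View pics/w4.png

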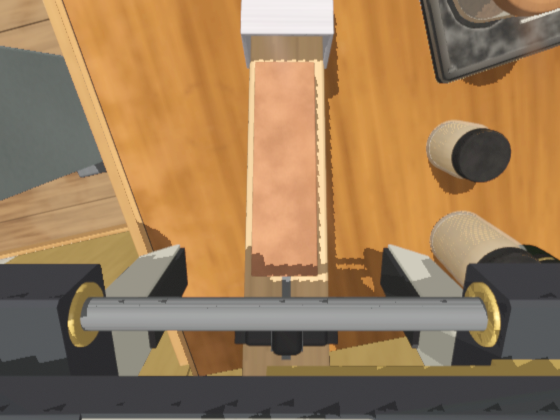

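The stone rests flat and centred on the bed, from (285,62) to (285,275), with the jaw behind it at (287,335). Now to pinch the fin.

arm_command --pt "-4 -17 0" --pt "-4 -18 0" --pt "-4 -17 0" --pt "-4 -17 0" --pt "0 0 -20" --pt "0 0 -20" --pt "0 0 -12" --pt "0 0 -6.5" --pt "0 0 0" --pt "0 0 0" --spin '[0, 0, 0, 0, 0, 0, 0, 0, 0, 0]'

```text
time: 11.05
tool_pos: [0.5215, -0.2073, 0.3767]
tool_rot: [3.141, 0.0, 1.344]
contact_force: [0.0, 1.1, 0.2]
opening: 0.0918
grip_force: 0.0
```

```bash
python3 t.py pics/w5.png
```

```text
n 18091 tilt 28.0 roll -0.1 low-end x -38.9 z 119.4 y mid/yaw 0.7 -0.1 tool x,y,z 88.5 0.4 377.0
```

View pics/w5.png

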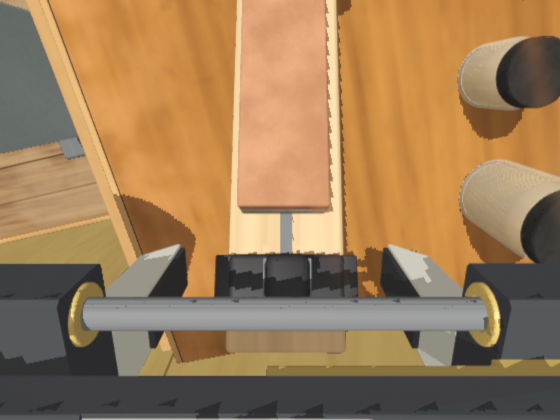

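The fin, at about (287,275), is centred between the pads at 185 and 388. I'll close on it.

arm_command --pt "0 0 -1" --pt "0 0 0" --pt "0 0 0" --pt "0 0 0" --pt "0 0 0" --pt "0 0 0" --pt "0 0 0" --pt "0 0 0" --pt "0 0 0" --pt "0 0 0" --pt "0 0 0" --pt "0 0 0" --spin '[0, 0, 0, 0, 0, 0, 0, 0, 0, 0, 0, 0]' --jaw -1 --squeeze 45

```text
time: 12.3
tool_pos: [0.5222, -0.2075, 0.3753]
tool_rot: [3.138, 0.0, 1.344]
contact_force: [8.1, -1.3, -2.6]
opening: 0.0176
grip_force: 45.0
```

arm_command --pt "1.5 4 -2" --pt "1 4.3 -2.4" --pt "1 4.3 -2.3" --pt "1 4.3 -2.4" --spin '[0, 0, 0, 0]'

```text
time: 12.7
tool_pos: [0.5259, -0.1921, 0.3672]
tool_rot: [3.138, 0.004, 1.343]
contact_force: [-0.0, -8.9, 4.2]
opening: 0.0175
grip_force: 45.0
```

arm_command --pt "1 4.3 -2.3" --pt "1 4.3 -2.4" --pt "1 4.3 -2.3" --pt "1 4.3 -2.4" --pt "1 4.3 -2.3" --spin '[0, 0, 0, 0, 0]'

```text
time: 13.2
tool_pos: [0.531, -0.1707, 0.3556]
tool_rot: [3.138, 0.004, 1.343]
contact_force: [-0.1, -9.5, 4.2]
opening: 0.0179
grip_force: 45.0
```

```bash
python3 t.py
```

```text
n 22287 tilt 28.0 roll -0.1 low-end x -75.1 z 100.1 y mid/yaw 0.9 -0.2 tool x,y,z 50.1 1.4 355.2
```

arm_command --pt "0.8 3.4 -1.9" --pt "0.8 3.4 -1.9" --pt "0.6 2.6 -1.4" --spin '[0, 0, 0]'

```text
time: 13.55
tool_pos: [0.5332, -0.1612, 0.3504]
tool_rot: [3.138, 0.004, 1.343]
contact_force: [-0.2, -9.2, 5.0]
opening: 0.0176
grip_force: 45.0
```

arm_command --pt "0.4 1.7 -0.9" --pt "0.4 1.7 -0.9" --spin '[0, 0]'

```text
time: 13.75
tool_pos: [0.534, -0.1579, 0.3486]
tool_rot: [3.138, 0.004, 1.343]
contact_force: [-1.0, -8.8, 2.7]
opening: 0.0179
grip_force: 45.0
```

arm_command --pt "0.2 0.9 -0.5" --pt "0.2 0.9 -0.5" --pt "0.2 0.9 -0.5" --spin '[0, 0, 0]'

```text
time: 14.05
tool_pos: [0.5346, -0.1552, 0.3471]
tool_rot: [3.138, 0.004, 1.343]
contact_force: [-0.4, -9.4, 4.5]
opening: 0.0177
grip_force: 45.0
```

arm_command --pt "0.2 0.9 -0.5" --pt "0.2 0.9 -0.5" --pt "0.2 0.9 -0.5" --spin '[0, 0, 0]'

```text
time: 14.35
tool_pos: [0.5352, -0.1526, 0.3456]
tool_rot: [3.138, 0.004, 1.343]
contact_force: [-0.2, -8.1, 5.4]
opening: 0.0174
grip_force: 45.0
```

arm_command --pt "0.2 0.9 -0.5" --pt "0.2 0.9 -0.5" --pt "0.2 0.9 -0.5" --spin '[0, 0, 0]'

```text
time: 14.65
tool_pos: [0.5358, -0.1499, 0.3442]
tool_rot: [3.138, 0.004, 1.343]
contact_force: [-0.1, -10.7, 3.6]
opening: 0.0178
grip_force: 45.0
```

arm_command --pt "0.2 0.9 -0.5" --pt "0.2 0.9 -0.5" --pt "0.2 0.9 -0.5" --spin '[0, 0, 0]'

```text
time: 14.95
tool_pos: [0.5364, -0.1472, 0.3427]
tool_rot: [3.138, 0.004, 1.343]
contact_force: [0.4, -9.7, 4.8]
opening: 0.0177
grip_force: 45.0
```

arm_command --pt "0.2 0.9 -0.5" --pt "0.2 0.9 -0.5" --spin '[0, 0]'

```text
time: 15.15
tool_pos: [0.5368, -0.1454, 0.3417]
tool_rot: [3.138, 0.004, 1.343]
contact_force: [-0.7, -9.5, 5.1]
opening: 0.0178
grip_force: 45.0
```

arm_command --pt "0.2 0.9 -0.5" --pt "0.2 0.9 -0.5" --spin '[0, 0]'

```text
time: 15.35
tool_pos: [0.5372, -0.1436, 0.3407]
tool_rot: [3.138, 0.004, 1.343]
contact_force: [0.4, -9.0, 4.8]
opening: 0.0179
grip_force: 45.0
```

arm_command --pt "0.2 0.9 -0.5" --pt "0.2 0.9 -0.5" --spin '[0, 0]'

```text
time: 15.55
tool_pos: [0.5376, -0.1418, 0.3398]
tool_rot: [3.138, 0.004, 1.343]
contact_force: [0.2, -10.5, 6.2]
opening: 0.0177
grip_force: 45.0
```

arm_command --pt "0.2 0.9 -0.5" --pt "0.2 0.9 -0.5" --spin '[0, 0]'

```text
time: 15.75
tool_pos: [0.5379, -0.1404, 0.3391]
tool_rot: [3.138, 0.005, 1.343]
contact_force: [-1.7, -12.1, 7.4]
opening: 0.0177
grip_force: 45.0
```

```bash
python3 t.py pics/w6.png
```

```text
n 21944 tilt 28.0 roll -0.1 low-end x -103.4 z 85.1 y mid/yaw 0.9 -0.1 tool x,y,z 19.5 1.4 339.0
```

View pics/w6.png

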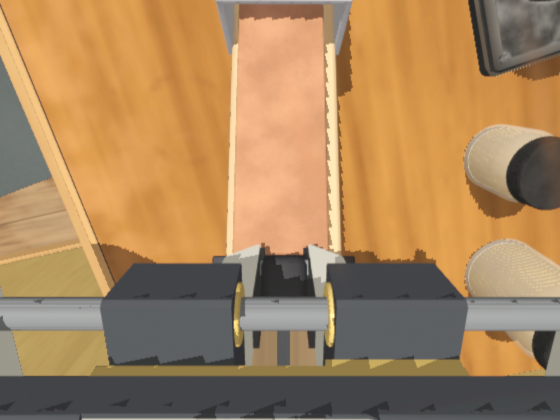

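The wrist view shows the jaw at (285,265) against the stone's end at (283,255), with the stone's front under the hood at (285,8). The slope force has begun to rise, from about 10.2 to 14.2 N. That puts first touch at y≈-0.1427, with the pad now in about 2.7 mm.

arm_command --pt "0.2 0.9 -0.5" --pt "0.2 0.9 -0.5" --spin '[0, 0]'

```text
time: 16.0
tool_pos: [0.5383, -0.1389, 0.3383]
tool_rot: [3.138, 0.006, 1.343]
contact_force: [-3.6, -14.1, 10.0]
opening: 0.0179
grip_force: 45.0
```

arm_command --pt "0.2 0.9 -0.5" --spin '[0]'

```text
time: 16.1
tool_pos: [0.5384, -0.1382, 0.338]
tool_rot: [3.137, 0.006, 1.343]
contact_force: [-3.2, -15.1, 10.9]
opening: 0.0179
grip_force: 45.0
```

arm_command --pt "0 0 0" --pt "0 0 0" --pt "0 0 0" --spin '[0, 0, 0]'

```text
time: 16.4
tool_pos: [0.5384, -0.1382, 0.338]
tool_rot: [3.137, 0.006, 1.343]
contact_force: [-2.9, -13.5, 8.9]
opening: 0.0176
grip_force: 45.0
```

Run:
```python
from t import *
F=[];d=np.array([.199,.860,-.469])
for _ in range(4):
    c=stone() if _==3 else read_camera("top"); s=observe(); F.append(-s["contact_force"]@d)
print(F,s["tool_pos"],s["tool_rot"])
```

```text
n 21680 tilt 28.0 roll -0.1 low-end x -103.4 z 85.0 y mid/yaw 0.9 -0.2 tool x,y,z 17.3 1.3 337.9
[np.float64(16.547838467744818), np.float64(17.63183478218091), np.float64(17.059509151170918), np.float64(16.61810236204732)] [ 0.53841201 -0.13819195  0.33793756] [3.13752432 0.00584826 1.3428045 ]
```

arm_command --pt "0.2 0.9 -0.5" --pt "0 0 0" --pt "0 0 0" --pt "0 0 0" --spin '[0, 0, 0, 0]'

```text
time: 17.0
tool_pos: [0.5386, -0.1375, 0.3377]
tool_rot: [3.137, 0.006, 1.343]
contact_force: [-4.3, -15.0, 9.2]
opening: 0.0179
grip_force: 45.0
```

Run:
```python
from t import *
F=[];d=np.array([.199,.860,-.469])
for _ in range(4):
    read_camera("top"); s=observe(); F.append(-s["contact_force"]@d)
print(np.round(F,1),s["tool_pos"],s["tool_rot"])
```

```text
[18.1 18.  18.9 17.6] [ 0.53855491 -0.13753122  0.33765247] [3.1373418  0.00641933 1.34275383]
```

arm_command --pt "-0.2 -0.9 0.5" --pt "-0.2 -0.8 0.5" --pt "0 0 0" --pt "0 0 0" --spin '[0, 0, 0, 0]'

```text
time: 17.6
tool_pos: [0.5385, -0.138, 0.3377]
tool_rot: [3.138, 0.004, 1.343]
contact_force: [0.6, -8.9, 4.1]
opening: 0.0177
grip_force: 45.0
```

arm_command --pt "-0.1 -0.5 0.3" --pt "0 0 0" --pt "0 0 0" --spin '[0, 0, 0]'

```text
time: 17.9
tool_pos: [0.5385, -0.1382, 0.3377]
tool_rot: [3.138, 0.003, 1.343]
contact_force: [1.8, -7.3, 1.2]
opening: 0.0178
grip_force: 45.0
```

arm_command --pt "0 0 0" --pt "0 0 0" --pt "0 0 0" --pt "0 0 0" --pt "0 0 0" --pt "0 0 0" --spin '[0, 0, 0, 0, 0, 0]' --jaw 1

```text
time: 18.5
tool_pos: [0.5381, -0.1366, 0.3368]
tool_rot: [-3.142, -0.0, 1.344]
contact_force: [0.0, -0.4, 0.0]
opening: 0.0614
grip_force: 0.0
```

arm_command --pt "0 0 10" --pt "0 0 30" --pt "0 0 40" --pt "0 0 40" --pt "0 0 0" --pt "0 0 0" --spin '[0, 0, 0, 0, 0, 0]'

```text
time: 19.1
tool_pos: [0.5379, -0.1366, 0.4582]
tool_rot: [3.139, 0.0, 1.344]
contact_force: [-0.6, 0.1, -0.6]
opening: 0.0918
grip_force: 0.0
```

```bash
python3 t.py pics/w7.png
python3 - <<'E'
from cell import *
print(observe()["contact_force"])
E
```

```text
n 8343 tilt 27.9 roll -0.5 low-end x -101.8 z 86.0 y mid/yaw 1.4 1.1 tool x,y,z 16.0 0.4 456.8
[-0.62965493 -0.33968099 -0.20311947]
```

View pics/w7.png

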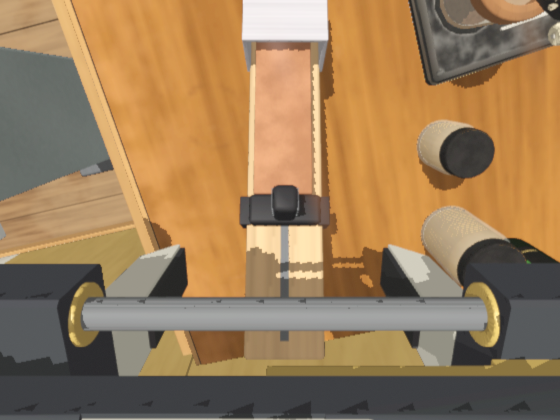

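The jaw at (285,205) rests against the stone, whose front is under the hood at (285,45). I'll clear the arm and check the jaw travel with the same top-view measure as at the start.

arm_command --pt "0 40 0" --pt "0 45 0" --pt "0 45 0" --pt "0 45 0" --pt "0 45 0" --pt "0 45 0" --pt "0 45 0" --pt "0 30 0" --pt "0 0 0" --spin '[0, 0, 0, 0, 0, 0, 0, 0, 0]'

```text
time: 20.05
tool_pos: [0.5374, 0.2067, 0.4549]
tool_rot: [-3.138, 0.0, 1.349]
contact_force: [0.8, 0.1, -0.4]
opening: 0.0917
grip_force: 0.0
```

Run:
```python
from t import *
new={n:read_camera(n) for n in("top","scene")}
for n in new:
    for c in (dict(np.load(f"{n}0.npz")),new[n]):
        P=cloud(c).reshape(-1,3)[c["depth"].ravel()>0]; x=(P[:,:2]-BM)@e*1e3; y=(P[:,:2]-BM)@f*1e3; z=P[:,2]*1e3
        nn=(z-112.5-x*.5317)*.883; k=(abs(y)<8)&(nn>57)&(nn<72)&(x>-80)&(x<120)
        s=x*.883+(z-112.5)*.469
        k2=(abs(y)<20)&(nn>21)&(nn<29)&(x<60)&(x>-90)&(s<60)
        print(n,k.sum(),"fin s",np.percentile(s[k],[2,50,98]).round(1),"stone y",np.percentile(y[k2],[2,98]) if k2.sum() else "")
print(observe()["time"])
```

```text
top 71 fin s [116.7 127.2 135.2] stone y 
top 61 fin s [36.8 47.  54.7] stone y [-19.33413589  19.27802403]
scene 49 fin s [115.1 125.1 134.2] stone y Traceback (most recent call last):
  File "<stdin>", line 9, in <module>
    return _quantile_unchecked(
        a, q, axis, out, overwrite_input, method, keepdims, weights)
    return _ureduce(a,
                    func=_quantile_ureduce_func,
    ...<5 lines>...
                    overwrite_input=overwrite_input,
                    method=method)
    r = func(a, **kwargs)
    result = _quantile(arr,
                       quantiles=q,
    ...<2 lines>...
                       out=out,
                       weights=wgt)
    slices_having_nans = np.isnan(arr[-1, ...])
                                  ~~~^^^^^^^^^
IndexError: index -1 is out of bounds for axis 0 with size 0
```

The jaw has travelled 80.2 mm, against 80.4 mm expected from the tool, so it did not spring back when released. Handing in.

```bash
python3 -c "
from cell import *
print(hand_in())"
```

```text
the job is handed in; nothing more can be done
None
```

I handed the job in at about 20 s: the stone lies flat on the bed the same way up, clamped by the jaw with the sprung pad pressed in about 6 mm (5.5–6.2 mm, estimated from force and travel), and the arm kept clear of the jars, pepper mill and onion.

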